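Find the full chip canister by its heft

TASK

One of the three identical chip canisters is full of poker chips; the other two are nearly empty, and the lids hide which. Heft them to find the full one and stand it upright on the serving tray for tonight's game, setting it down rather than dropping it. The two light ones stay standing on the table, off the tray; do not tip any canister, and do not disturb the pack of cards, the dart case, the dice cup or the mug.

Things in the scene. Friction and masses are not known exactly. Their poses are not given: they have to be found in the camera images.
- canister_a: closed, upright poker chip canister: aluminium tube 54 mm diameter, teal bands, black lid (57 mm diameter, top 18 mm of the height) with a red and white chip emblem; 100 mm tall. Origin: centre of the underside, on the table, z up. Grip the tube from above, TCP 70 mm over the underside. One of the three alike weighs 0.40 to 0.50 kg (full), the other two 0.17 to 0.19 kg; any may be the full one.
- canister_b: closed, upright poker chip canister: aluminium tube 54 mm diameter, teal bands, black lid (57 mm diameter, top 18 mm of the height) with a red and white chip emblem; 100 mm tall. Origin: centre of the underside, on the table, z up. Grip the tube from above, TCP 70 mm over the underside. One of the three alike weighs 0.40 to 0.50 kg (full), the other two 0.17 to 0.19 kg; any may be the full one.
- canister_c: closed, upright poker chip canister: aluminium tube 54 mm diameter, teal bands, black lid (57 mm diameter, top 18 mm of the height) with a red and white chip emblem; 100 mm tall. Origin: centre of the underside, on the table, z up. Grip the tube from above, TCP 70 mm over the underside. One of the three alike weighs 0.40 to 0.50 kg (full), the other two 0.17 to 0.19 kg; any may be the full one.
- tray: rectangular walnut serving tray with a black lining, fixed to the table: 200 mm along its x by 280 mm along its y, floor 6 mm above the table, rim 8 mm thick and 22 mm high, small brass handles outside the two short ends. Origin: centre of the underside, z up.
- tray_free (a point): centre of the free half of the tray floor (6 mm above the table), 65 mm from the tray's centre along its -y; about 180 mm by 110 mm is clear around it. Axes as the tray's.
- card_pack: blue boxed pack of cards lying on the +y half of the tray, 89 x 64 x 20 mm. Origin: centre of the underside.
- dart_case: black closed dart case lying on the table, 70 x 165 x 28 mm (long along its y). Origin: centre of the underside.
- dice_cup: brown leather dice cup standing on the table, 82 mm diameter at the rim, 88 mm tall. Origin: centre of the underside.
- mug: blue mug standing on the table, 80 mm diameter, 95 mm tall, handle on one side. Origin: centre of the underside.
There are look-alikes about, which are no part of the job. What is shaped like the canister_c but yellow is not meant.

How it is judged (in metres and radians):
At the end, for the whole second after the job is handed in: The full canister stands on the tray floor, inside the rim, upright within 0.1 rad and at rest, let go; the two light canisters stand on the table off the tray, upright within 0.1 rad and at rest (((contact force between canister_a and tray above 3 N and x of canister_a in the frame of tray between -0.095 and 0.095 m and y of canister_a in the frame of tray between -0.135 and 0.135 m and z of canister_a in the frame of tray between 0.002 and 0.012 m and angle between each of canister_a, canister_b, canister_c's own z axis and vertical below 0.1 rad and linear speed of each of canister_a, canister_b, canister_c below 0.02 m/s and contact force between each of canister_b, canister_c and tray below 0.05 N and height (world z) of each of canister_b, canister_c below 0.012 m) or (contact force between canister_b and tray above 3 N and x of canister_b in the frame of tray between -0.095 and 0.095 m and y of canister_b in the frame of tray between -0.135 and 0.135 m and z of canister_b in the frame of tray between 0.002 and 0.012 m and angle between each of canister_b, canister_a, canister_c's own z axis and vertical below 0.1 rad and linear speed of each of canister_b, canister_a, canister_c below 0.02 m/s and contact force between each of canister_a, canister_c and tray below 0.05 N and height (world z) of each of canister_a, canister_c below 0.012 m) or (contact force between canister_c and tray above 3 N and x of canister_c in the frame of tray between -0.095 and 0.095 m and y of canister_c in the frame of tray between -0.135 and 0.135 m and z of canister_c in the frame of tray between 0.002 and 0.012 m and angle between each of canister_c, canister_a, canister_b's own z axis and vertical below 0.1 rad and linear speed of each of canister_c, canister_a, canister_b below 0.02 m/s and contact force between each of canister_a, canister_b and tray below 0.05 N and height (world z) of each of canister_a, canister_b below 0.012 m))); the robot touches nothing.
It fails at once if a canister is tipped more than 0.5 rad (angle between any of canister_a, canister_b, canister_c's own z axis and vertical above 0.5 rad).
It fails at once if a canister is let go more than 35 mm above the table (dropped) ((height (world z) of canister_a above 0.035 m and contact force between the fingers and canister_a below 0.05 N) or (height (world z) of canister_b above 0.035 m and contact force between the fingers and canister_b below 0.05 N) or (height (world z) of canister_c above 0.035 m and contact force between the fingers and canister_c below 0.05 N)).
It fails at once if the pack of cards, dart case, dice cup or mug is moved more than 30 mm (distance of any of card_pack, dart_case, dice_cup, mug from where it was at the start of the episode above 0.03 m).
It also fails if it takes over 64 s, if anything falls off the work surface, if the arm or the gripper's body presses on something with over 40 N, if the wrist force passes 120 N, or if a joint passes its speed limit or range.

ROBOT

A 6-joint arm with a two-finger parallel gripper is mounted at the origin on the work surface. World frame = base frame: x ahead of the robot, y to its left, z up, the work surface at z = 0. Lengths are in mm, angles in rad, forces in N, time in s.
With the tool pointing down it reaches from about 300 to 775 mm from the base axis. Payload 14.6 kg.
Tool frame: the origin (TCP) lies between the finger pads, 19 mm behind the fingertips; this is the grasp point; z points along the fingers, y is the line along which they close (so a half turn about z gives the same grasp; the last joint's range is limited). The gripper opens to 85 mm and grips with 20 to 120 N. Pads are 22 mm wide; open, the fingers measure 114 mm over their backs; the gripper's body (76 mm by 85 mm) begins 54 mm behind the grasp point. The pads swing forward as they close: fully open they stand 13 mm farther back than shut.
Start: joints at [-1.341, 0.3, 1.521, -0, 1.321, -0.067], TCP at [160.847, -525.945, 249.981] pointing down, gripper open.
Joint ranges: [-3.03, 3.03], [-0.79, 2.21], [0.23, 2.52], [-1.04, 4.18], [0, 3.07], [-2.55, 2.55]. Speed limits (rad/s): [2.22, 2.22, 2.57, 3.14, 3.14, 3.14].

INTERFACE

Orientations are given as a unit quaternion [w, x, y, z].
In Python, from workcell import monitor, cams, workorder gives the robot as it stands. The module is installed in compiled form; this text tells all that it offers.
- The arm moves only by the shell command python3 -m creep 'ROWS' [OPENING] [FORCE]. ROWS is JSON, one flat list of numbers, 4 for each row, row after row: the shift along the world's x, y, z in m, then the turn about the world's z in rad. In form: [dx, dy, dz, yaw, dx, dy, dz, yaw, ...]. A call has exactly 5 rows; each row is the pose to reach, as a shift and turn from the pose commanded when the call began; what a row does not reach only later rows make up. A row lasts 1/8 s, in which the tool goes at most 62.5 mm and 10.7 degrees, less where a joint would pass 70% of its speed; a pose out of reach is approached as far as the arm can. A call with a gripper value outside its range is refused whole. OPENING is the finger opening in m, from 0 to 0.0854, set as the call begins (- or left out, the last holds). The fingers move at their own pace and stop on an object; FORCE is the grip in N (left out, the last holds). Time passes only in rows, so rows that repeat a pose let the fingers close, or fill a call up. It gives the time, the measured TCP pose, the force, the opening and the grip force at its end, in the units of the state.
- monitor.get_state(): the state, without advancing time (a new reading comes with each control period).
- cams.get_image(name): name is "scene" or "top"; returns the picture (400x640x3 uint8, blue, green, red); there is no depth.
- cams.camera_params(name): a dict with "K" (3x3 intrinsics, pixels), "rvec" (rotation vector, rad) and "tvec" (3), from world to camera coordinates, as OpenCV has them. Camera axes: x right, y down, z forward; pixel columns grow to the right and rows downward; lengths in mm; the calibration is good to about 2 mm. A picture is of the moment at which its call begins. camera_params takes no time and is no camera call.
- workorder.finish_job(): hands the job in; it is judged then, once.
Trained networks look in the newest picture that a camera, given by its name, has taken for a name from the list of things; names that differ only in an ending like _2 or _b are one class to them, and where a whole thing is asked for, a point or a joint stands for the part that bears it (a point fixed in the world has none). Each returns a list of dicts, best first, with "p" (0 to 1); they miss things now and then, are a little off and sometimes report something else, mostly with a low value. They report only what shows in the picture. A call takes as long as a camera call. They do not tell look-alikes from the thing itself.
- cams.masks_of(camera, label): "pixels" (400x640 bool, what is visible of it) and "rect" ([left, top, right, bottom] in pixels, round what is visible of it).
- cams.landmark_of(camera, label): "position" ([column, row] in pixels: a listed point, or the origin of a listed thing).
The state is a dict: "time": time; "joint_positions": joint angles; "joint_vel": joint speeds; "tau": joint torques, N m; "ee_pos": TCP position; "eef_rot": TCP orientation; "force": force on the tool from outside, world axes, zero at the start; "wrist_torque": the same for the moment, N m; "grip_width": finger opening in mm; "grasp_force": force on a finger pad.
Only numpy, scipy, OpenCV 4.12 (cv2) and the standard library are available. Lean on these libraries where they do the work, as an engineer would, in place of code of your own. Each camera call takes 0.05 s, during which the arm holds its last target. There are 200 camera calls.

## Working session

There is one attempt and no reset: what is moved stays moved. The work goes in short steps, Python scripts to look and compute and a shell command to move; the robot and the scene stay as the last step left them, time stands still between calls to the robot, and variables do not carry over. Pictures are saved under pics/ and viewed, at most 10 in all, crops included, and the job is handed in when it is done.

```bash
mkdir -p pics; cat > h.py <<'E'
import numpy as np, cv2
from workcell import monitor, cams, workorder
def ray(cam,px,z):
    p=cams.camera_params(cam);K=np.array(p["K"],float);R=cv2.Rodrigues(np.array(p["rvec"],float))[0];t=np.array(p["tvec"],float).ravel()
    u=cv2.undistortPoints(np.array([[px]],float),K,None)[0,0]
    d=R.T@np.array([u[0],u[1],1]);c=-R.T@t
    return c+d*(z-c[2])/d[2]
E
python3 - <<'E'
from h import *
for n in("top","scene"):
    cv2.imwrite(f"pics/{n}0.png",cams.get_image(n))
for n in("top","scene"):
    for l in("canister_a","tray","tray_free","card_pack","dart_case","dice_cup","mug"):
        print(n,l,[(round(d["p"],2),np.round(d["position"]).tolist(),np.round(ray(n,d["position"],6 if l=="tray_free" else 0)[:2]).tolist()) for d in cams.landmark_of(n,l)])
    print([(round(d["p"],2),d["rect"]) for d in cams.masks_of(n,"canister_a")])
s=monitor.get_state();print(s)
E
```

```text
top canister_a [(0.89, [326.0, 211.0], [556.0, -17.0]), (0.68, [393.0, 247.0], [460.0, -200.0]), (0.62, [454.0, 214.0], [552.0, -372.0])]
top tray [(0.8, [232.0, 250.0], [446.0, 234.0])]
top tray_free [(0.74, [256.0, 251.0], [445.0, 170.0])]
top card_pack [(0.97, [212.0, 239.0], [477.0, 290.0])]
top dart_case [(0.76, [356.0, 144.0], [750.0, -101.0])]
top dice_cup [(0.96, [425.0, 156.0], [718.0, -300.0])]
top mug [(0.63, [256.0, 146.0], [740.0, 182.0])]
[(0.8, [434.7, 249.1, 471.1, 270.6]), (0.72, [316.2, 189.1, 337.6, 216.3]), (0.72, [443.4, 199.7, 476.2, 226.3]), (0.66, [381.0, 231.0, 410.8, 256.7])]
scene canister_a [(0.85, [196.0, 211.0], [536.0, -355.0]), (0.83, [250.0, 183.0], [474.0, -183.0]), (0.73, [198.0, 184.0], [436.0, -338.0]), (0.68, [312.0, 195.0], [567.0, -9.0])]
scene tray [(0.77, [378.0, 150.0], [444.0, 236.0])]
scene tray_free [(0.94, [360.0, 150.0], [436.0, 177.0])]
scene card_pack [(0.81, [400.0, 154.0], [478.0, 300.0])]
scene dart_case [(0.74, [301.0, 254.0], [754.0, -86.0]), (0.29, [222.0, 257.0], [709.0, -299.0])]
scene dice_cup [(0.92, [223.0, 259.0], [714.0, 
[... 222 characters left out ...]
e': 0.9, 'joint_positions': array([-1.34060803e+00,  2.99901904e-01,  1.52096310e+00, -3.71735661e-05,
        1.32070885e+00, -6.66035221e-02]), 'joint_vel': array([ 0.00041006,  0.00169313,  0.00063308, -0.00033157,  0.00127975,
        0.00146579]), 'tau': array([-1.76290370e-03, -5.43354821e+01, -3.61987853e+01, -8.77425850e-05,
        6.49569283e-04, -2.68572091e-05]), 'ee_pos': array([ 160.83756296, -525.95948889,  249.99516155]), 'eef_rot': array([ 1.08398659e-05,  9.89008838e-01,  1.47856410e-01, -1.71804121e-05]), 'force': array([0.12779998, 0.35669715, 0.2882684 ]), 'wrist_torque': array([-0.02091148, -0.06664951,  0.05323803]), 'grasp_force': 0.0, 'grip_width': 85.53052199844616}
```

View pics/top0.png

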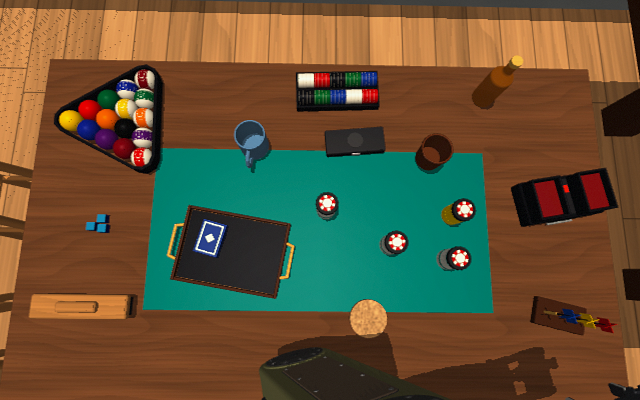

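View pics/scene0.png

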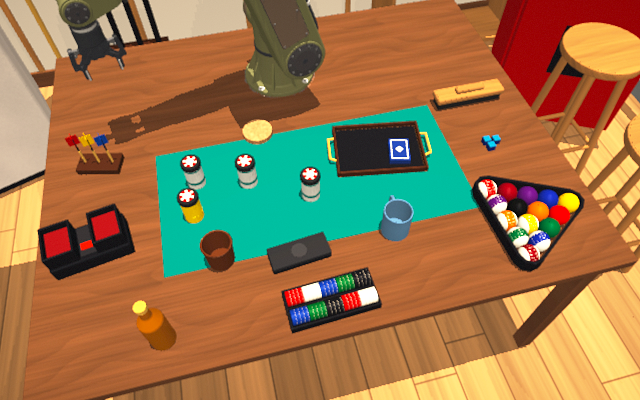

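The top view shows silver canisters with lids at (327,204), (396,242) and (458,258), and the yellow decoy at (463,210). The tray is at (232,250), turned about 10°, with the cards at (210,238). I'll refine the positions from the lid emblems.

```bash
python3 - <<'E'
from h import *
L={"top":[(327,204),(396,242),(458,258),(463,210)],"scene":[(311,176),(245,163),(190,163),(187,198)]}
for n in L:
    im=cv2.imread(f"pics/{n}0.png").astype(int);b,g,r=im[...,0],im[...,1],im[...,2]
    m=(r>110)&((r-b>60)&(r-g>80)|(b>130)&(g>130))
    for c in L[n]:
        v,u=np.nonzero(m);k=np.hypot(u-c[0],v-c[1])<11
        q=((u[k].min()+u[k].max())/2,(v[k].min()+v[k].max())/2);q2=(u[k].mean(),v[k].mean())
        print(n,c,k.sum(),q,np.round(ray(n,q,100)[:2]),np.round(ray(n,q2,100)[:2]))
    d=cams.get_image(n);d=cams.masks_of(n,"tray")[0]
    R=cv2.minAreaRect(np.argwhere(d["pixels"])[:,::-1].astype(np.float32));print(d["p"],R)
    bp=cv2.boxPoints(R);print([np.round(ray(n,p,22)[:2]).tolist() for p in bp])
E
```

```text
top (327, 204) 202 (np.float64(326.5), np.float64(202.5)) [562. -16.] [562. -16.]
top (396, 242) 204 (np.float64(396.5), np.float64(241.5)) [ 467. -189.] [ 467. -189.]
top (458, 258) 211 (np.float64(460.0), np.float64(257.5)) [ 429. -344.] [ 429. -343.]
top (463, 210) 200 (np.float64(464.5), np.float64(208.5)) [ 551. -362.] [ 550. -362.]
0.88 ((230.47430419921875, 251.147705078125), (124.09385681152344, 78.0030746459961), 9.865806579589844)
[[370.0, 405.0], [572.0, 386.0], [519.0, 57.0], [319.0, 87.0]]
scene (311, 176) 156 (np.float64(311.0), np.float64(177.0)) [575. -13.] [566. -14.]
scene (245, 163) 157 (np.float64(245.5), np.float64(164.0)) [ 481. -185.] [ 472. -187.]
scene (190, 163) 143 (np.float64(189.0), np.float64(164.5)) [ 442. -343.] [ 430. -341.]
scene (187, 198) 160 (np.float64(186.5), np.float64(195.0)) [ 550. -359.] [ 550. -360.]
0.82 ((379.2224426269531, 147.90943908691406), (51.7379150390625, 103.1938247680664), 86.26860046386719)
[[320.0, 97.0], [376.0, 434.0], [584.0, 363.0], [530.0, 53.0]]
```

Canisters are at A (562,-16), B (467,-189) and C (429,-343). The free spot on the tray is near (438,171). I'll go to C first because it's nearest.

```bash
python3 -m creep '[0.054,0.037,-0.016,0, 0.108,0.074,-0.032,0, 0.161,0.110,-0.048,0, 0.215,0.147,-0.064,0, 0.268,0.183,-0.08,0]' 0.085 40; python3 -m creep '[0,0,0,0,0,0,0,0,0,0,0,0,0,0,0,0,0,0,0,0]'
```

```text
time: 1.72
ee_pos: [412.9, -353.5, 175.0]
eef_rot: [0.0, 0.989, 0.148, 0.0]
force: [0.3, -0.8, 0.1]
grip_width: 85.3
grasp_force: 0.0
time: 2.35
ee_pos: [411.0, -355.2, 175.4]
eef_rot: [0.0, 0.989, 0.147, 0.0]
force: [0.1, 0.5, -0.9]
grip_width: 85.2
grasp_force: 0.0
```

```bash
python3 -m creep '[0.018,0.012,-0.01,0, 0.018,0.012,-0.035,0, 0.018,0.012,-0.06,0, 0.018,0.012,-0.085,0, 0.018,0.012,-0.105,0]'
```

```text
time: 2.98
ee_pos: [429.1, -342.9, 69.3]
eef_rot: [-0.0, 0.989, 0.148, -0.0]
force: [0.3, 0.4, 0.3]
grip_width: 85.3
grasp_force: 0.0
```

```bash
python3 -m creep '[0,0,0,0,0,0,0,0,0,0,0,0,0,0,0,0,0,0,0,0]' 0.045 40;python3 -m creep '[0,0,0,0,0,0,0,0,0,0,0,0,0,0,0,0,0,0,0,0]'
```

```text
time: 3.6
ee_pos: [429.7, -343.0, 71.0]
eef_rot: [0.0, 0.989, 0.148, 0.0]
force: [-1.5, 1.9, 7.0]
grip_width: 55.7
grasp_force: 43.7
time: 4.22
ee_pos: [429.7, -343.0, 71.1]
eef_rot: [0.0, 0.989, 0.148, 0.0]
force: [-2.3, 1.3, 6.3]
grip_width: 55.3
grasp_force: 43.7
```

```bash
python3 -m creep '[0,0,0.005,0,0,0,0.012,0,0,0,0.02,0,0,0,0.02,0,0,0,0.02,0]' && python3 -m creep '[0,0,0,0,0,0,0,0,0,0,0,0,0,0,0,0,0,0,0,0]'; python3 - <<'E'
from h import *
s=monitor.get_state();print(s["force"],s["wrist_torque"])
E
```

```text
time: 4.85
ee_pos: [429.3, -342.7, 90.1]
eef_rot: [-0.0, 0.989, 0.148, -0.0]
force: [0.1, -0.2, -4.6]
grip_width: 55.0
grasp_force: 43.6
time: 5.48
ee_pos: [429.4, -342.8, 90.2]
eef_rot: [0.0, 0.989, 0.148, 0.0]
force: [-0.0, -0.4, -4.3]
grip_width: 55.2
grasp_force: 43.6
[-0.04848646 -0.36675093 -4.32281401] [-0.01599119 -0.07431915 -0.00127444]
```

C weighs about 0.44 kg, so it's the full one. I'll lift it clear and carry it around the robot side of B to the tray.

```bash
python3 -m creep '[0,0,0.015,0, -0.015,0.005,0.03,0, -0.04,0.02,0.03,0, -0.06,0.05,0.03,0, -0.069,0.09,0.03,0]' - 60 && python3 -m creep '[0,0.04,0,0, 0,0.08,0,0, 0,0.12,0,0, 0,0.16,0,0, 0,0.195,0,0]' && python3 -m creep '[0,0.03,0,0, 0.01,0.065,0,0, 0.025,0.10,0,0, 0.045,0.14,0,0, 0.06,0.17,0,0]'
```

```text
time: 6.1
ee_pos: [359.7, -252.4, 121.3]
eef_rot: [0.001, 0.989, 0.147, 0.0]
force: [0.1, 1.5, -4.2]
grip_width: 55.1
grasp_force: 65.4
time: 6.72
ee_pos: [360.6, -56.6, 121.4]
eef_rot: [0.0, 0.989, 0.148, 0.001]
force: [0.8, -0.5, -3.6]
grip_width: 55.1
grasp_force: 65.4
time: 7.35
ee_pos: [421.3, 113.9, 121.4]
eef_rot: [-0.0, 0.989, 0.148, 0.001]
force: [-0.5, -0.4, -4.4]
grip_width: 55.0
grasp_force: 65.4
```

```bash
python3 -m creep '[0.008,0.025,0,0, 0.016,0.054,0,0, 0.016,0.054,0,0, 0.016,0.054,0,0, 0.016,0.054,0,0]' ; python3 - <<'E'
from h import *
im=cv2.hconcat([cams.get_image(n)[c] for n,c in(("top",np.s_[170:320,150:350]),("scene",np.s_[90:240,290:490]))])
cv2.imwrite("pics/p1.png",cv2.resize(im,None,fx=2,fy=2))
E
```

```text
time: 7.98
ee_pos: [436.4, 165.7, 120.6]
eef_rot: [-0.0, 0.989, 0.147, 0.0]
force: [-0.3, -0.5, -4.2]
grip_width: 55.0
grasp_force: 65.7
```

View pics/p1.png

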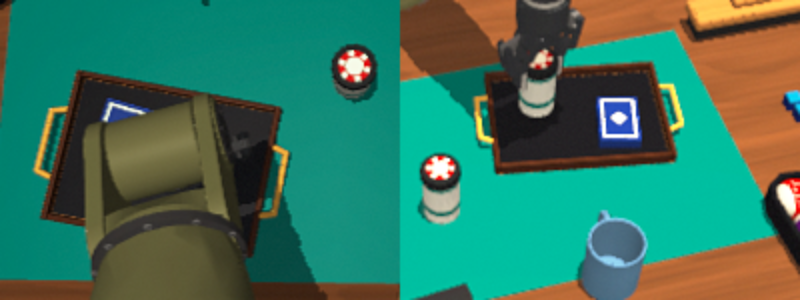

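The canister hangs upright over the free half, at crop pixel (538,90), clear of the cards at (618,120). I'll lower it gently.

```bash
python3 -m creep '[0,0,-0.01,0, 0,0,-0.02,0, 0,0,-0.03,0, 0,0,-0.038,0, 0,0,-0.04,0]' && python3 -m creep '[0,0,-0.001,0, 0,0,-0.002,0, 0,0,-0.003,0, 0,0,-0.003,0, 0,0,-0.003,0]'
```

```text
time: 8.7
ee_pos: [436.2, 166.1, 79.5]
eef_rot: [0.0, 0.989, 0.148, -0.001]
force: [0.2, 0.5, -5.5]
grip_width: 55.1
grasp_force: 65.6
time: 9.32
ee_pos: [436.5, 166.2, 77.3]
eef_rot: [-0.0, 0.989, 0.148, 0.0]
force: [0.2, 0.7, -3.1]
grip_width: 55.2
grasp_force: 65.6
```

```bash
python3 -m creep '[0,0,-0.001,0, 0,0,-0.001,0, 0,0,-0.001,0, 0,0,-0.001,0, 0,0,-0.001,0]'
```

```text
time: 9.95
ee_pos: [437.0, 166.5, 77.2]
eef_rot: [-0.0, 0.989, 0.148, 0.001]
force: [-1.8, -0.3, 7.9]
grip_width: 54.9
grasp_force: 65.8
```

Contact: the canister stands on the tray floor. Opening the fingers and retreating upwards.

```bash
python3 -m creep '[0,0,0,0,0,0,0,0,0,0,0,0,0,0,0,0,0,0,0,0]' 0.082 && python3 -m creep '[0,0,0.02,0,0,0,0.05,0,0,0,0.09,0,0,0,0.13,0,0,0,0.17,0]' && python3 -m creep '[0.0,-0.05,0,0, 0,-0.10,0,0, 0,-0.15,0,0, 0,-0.2,0,0, 0,-0.24,0,0]' && python3 -m creep '[0.0,-0.05,0,0, 0,-0.10,0,0, 0,-0.15,0,0, 0,-0.2,0,0, 0,-0.24,0,0]'; python3 - <<'E'
from h import *
im=cv2.hconcat([cams.get_image(n)[c] for n,c in(("top",np.s_[100:300,150:350]),("scene",np.s_[90:290,150:430]))])
cv2.imwrite("pics/p2.png",cv2.resize(im,None,fx=1.6,fy=1.6))
E
```

```text
time: 10.58
ee_pos: [436.4, 166.2, 76.2]
eef_rot: [0.0, 0.989, 0.148, -0.0]
force: [-0.3, -0.3, 0.5]
grip_width: 82.0
grasp_force: 0.0
time: 11.2
ee_pos: [436.2, 166.1, 247.6]
eef_rot: [0.0, 0.989, 0.148, 0.0]
force: [0.7, 0.1, 0.1]
grip_width: 82.0
grasp_force: 0.0
time: 11.82
ee_pos: [436.1, -75.6, 246.3]
eef_rot: [0.0, 0.989, 0.147, 0.0]
force: [1.0, -0.2, -0.1]
grip_width: 82.2
grasp_force: 0.0
time: 12.45
ee_pos: [436.0, -315.7, 246.1]
eef_rot: [-0.0, 0.989, 0.147, -0.0]
force: [-0.0, 0.4, -0.1]
grip_width: 82.3
grasp_force: 0.0
```

View pics/p2.png

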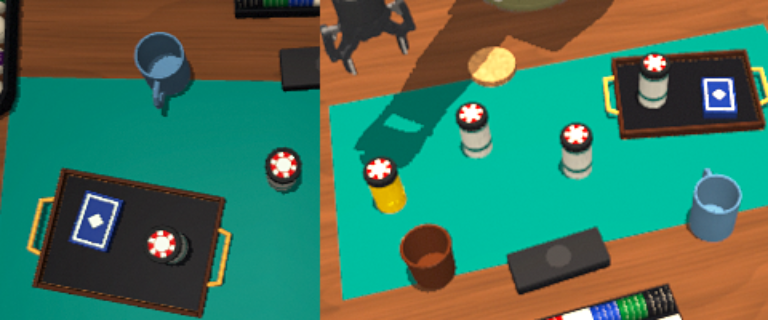

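The full canister stands upright on the tray at crop pixel (653,80). The light ones are still upright on the table and nothing else has moved. The carried load read about 4.3 N repeatedly, so I'm handing in.

```bash
python3 -c "
from workcell import workorder
print(workorder.finish_job())"
```

```text
the job is handed in; nothing more can be done
None
```

I stood the full canister (the first one lifted, about 0.44 kg by heft) upright on the free half of the tray and handed the job in at about 12.5 s; the other two were left untouched and not hefted, and the final picture showed both still standing with nothing else moved.

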